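# Put the wrench sockets back in their holders by size

### The arm

A 7-joint arm with a two-finger parallel gripper is mounted at the origin on the work surface. World frame = base frame: x ahead of the robot, y to its left, z up, the work surface at z = 0. Lengths are in mm, angles in degrees, forces in N, time in s.
With the tool pointing down it reaches from about 425 to 875 mm from the base axis. Payload 4.7 kg.
Tool frame: the origin (TCP) lies at the very end of the fingers, on their centre line; the grasp point (between the pads) lies 19 mm behind it (bot.tcp_to_grasp is the distance from the TCP to the grasp point, in mm); z points along the fingers, y is the line along which they close (so a half turn about z gives the same grasp; the last joint's range is limited). The gripper opens to 87 mm and grips with 3 to 60 N. Pads are 19 mm wide; open, the fingers measure 117 mm over their backs; the gripper's body (75 mm by 190 mm) begins 51 mm behind the grasp point.
Start: joints at [71.797, 18.392, -4.016, 83.108, 1.295, 78.541, -3.26], TCP at [211.715, -614.577, 201.387] pointing down, gripper open.
Joint ranges: [-163.93, 163.93], [-17.29, 119.83], [-79.2, 71.16], [3.27, 140.29], [-89.18, 269.18], [5.43, 117.66], [-154.24, 154.24]. Speed limits (degrees/s): [147.25, 147.25, 180, 180, 180, 180, 180].

### API

Orientations are given as [roll, pitch, yaw] about the fixed x, y, z axes, in that order (R = Rz(yaw) Ry(pitch) Rx(roll)).
In Python, from rig import readout, viewer, workorder, bot gives the robot as it stands. The module is installed in compiled form; this text tells all that it offers.
- The arm moves only by the tool step_arm, never from a script. Its argument "moves" is a list of rows, each a list of 4 numbers: the shift along the tool's x, y, z in mm, then the turn about the tool's z in degrees. A call has exactly 5 rows; each row shifts and turns the commanded pose from where the row before left it, along the tool's axes as they then stand; what a row does not reach is not made up. A row lasts 1/8 s, in which the tool goes at most 62.5 mm and 10.7 degrees, less where a joint would pass 70% of its speed; a pose out of reach is approached as far as the arm can. A call with a gripper value outside its range is refused whole. "fingers" is the opening, from -1 (shut) to 1 (fully open), set as the call begins (left out, the last holds). The fingers move at their own pace and stop on an object; "newtons" is the grip in N (left out, the last holds). Time passes only in rows, so rows that do not move let the fingers close, or fill a call up. It gives the time, the measured TCP pose, the force, the opening and the grip force at its end, in the units of the state.
- readout.get_obs(): the state, without advancing time (a new reading comes with each control period).
- viewer.camera(name): name is "side" or "top" or "wrist"; returns the picture (400x640x3 uint8, blue, green, red); there is no depth.
- viewer.camera_info(name): a dict with "fov_y" (degrees; the focal length in pixels is half the picture's height over the tangent of half this angle, whatever the lens; pixels are square), "cx", "cy" (the principal point, pixels), "world_to_cam" (4x4, takes a point from world to camera coordinates). Camera axes: x right, y down, z forward; pixel columns grow to the right and rows downward; lengths in mm; the calibration is good to about 2 mm. The wrist camera is an equidistant fisheye: a pixel r from the principal point sees the ray r / f radians off the axis. A picture is of the moment at which its call begins: read the wrist's pose just before it. camera_info takes no time and is no camera call; for the wrist camera it gives the pose at the moment of the call.
- workorder.sign_off(): hands the job in; it is judged then, once.
The state is a dict: "t": time; "joints": joint angles; "qvel": joint speeds; "effort": joint torques, N m; "position": TCP position; "tcp_rot": TCP orientation; "contact_force": force on the tool from outside, world axes, zero at the start; "moment": the same for the moment, N m; "gripper_width": finger opening in mm; "gripper_force": force on a finger pad.
Only numpy, scipy, OpenCV 4.12 (cv2) and the standard library are available. Lean on these libraries where they do the work, as an engineer would, in place of code of your own. Each camera call takes 0.05 s, during which the arm holds its last target. There are 200 camera calls.

### The job

Put the four loose wrench sockets away: stand each one upright, open end up, in the round black holder of its size, the largest socket in the largest holder and so on down to the smallest in the smallest. Set each one down gently, never letting it drop, and leave the carburettor and the spray can where they stand.

Things in the scene. Friction and masses are not known exactly. Their poses are not given: they have to be found in the camera images.
- socket_xl_center (a point): the largest wrench socket: a plain upright bright-steel cylinder, diameter 55 mm, height 56 mm, dark hexagon opening on its upper end; loose, standing on the bench. This point is its centre, half-way up (28 mm above its foot); z points up to the open end. It can be gripped across any diameter.
- socket_l_center (a point): the second largest wrench socket: a plain upright bright-steel cylinder, diameter 43 mm, height 50 mm, dark hexagon opening on its upper end; loose, standing on the bench. This point is its centre, half-way up (25 mm above its foot); z points up to the open end. It can be gripped across any diameter.
- socket_m_center (a point): the third largest wrench socket: a plain upright bright-steel cylinder, diameter 33 mm, height 44 mm, dark hexagon opening on its upper end; loose, standing on the bench. This point is its centre, half-way up (22 mm above its foot); z points up to the open end. It can be gripped across any diameter.
- socket_s_center (a point): the smallest wrench socket: a plain upright bright-steel cylinder, diameter 24 mm, height 40 mm, dark hexagon opening on its upper end; loose, standing on the bench. This point is its centre, half-way up (20 mm above its foot); z points up to the open end. It can be gripped across any diameter.
- holder_xl: the largest socket holder: a low round black dish with a dark grey floor, held to the bench by its magnet (it does not move), outer diameter 81 mm, inner diameter 71 mm, rim 10 mm above the bench, inner floor 4 mm above the bench. Its origin is the centre of its underside, on the bench (z = 0). It takes the 55 mm socket with 8 mm to spare all round.
- holder_l: the second largest socket holder: a low round black dish with a dark grey floor, held to the bench by its magnet (it does not move), outer diameter 69 mm, inner diameter 59 mm, rim 10 mm above the bench, inner floor 4 mm above the bench. Its origin is the centre of its underside, on the bench (z = 0). It takes the 43 mm socket with 8 mm to spare all round.
- holder_m: the third largest socket holder: a low round black dish with a dark grey floor, held to the bench by its magnet (it does not move), outer diameter 59 mm, inner diameter 49 mm, rim 10 mm above the bench, inner floor 4 mm above the bench. Its origin is the centre of its underside, on the bench (z = 0). It takes the 33 mm socket with 8 mm to spare all round.
- holder_s: the smallest socket holder: a low round black dish with a dark grey floor, held to the bench by its magnet (it does not move), outer diameter 50 mm, inner diameter 40 mm, rim 10 mm above the bench, inner floor 4 mm above the bench. Its origin is the centre of its underside, on the bench (z = 0). It takes the 24 mm socket with 8 mm to spare all round.
- carburettor: an aluminium carburettor standing loose on the bench, about 76 x 60 mm and 70 mm high with a brass stub on top; to be left alone. Origin: centre of its underside.
- spray_can: a loose upright blue spray can, diameter 66 mm, 200 mm high, to the robot's left; to be left alone. Origin: centre of its underside.

How it is judged (in metres and radians):
At the end, for the whole second after the job is handed in: Each of the four sockets stands upright (within 0.1 rad, open end up) on the inner floor of the holder of its own rank in size (centre within 10 mm of the holder's centre, height within 3 mm), and is at rest (horizontal distance between socket_xl_center and holder_xl below 0.01 m and height (world z) of socket_xl_center between 0.029 and 0.035 m and angle between each of socket_xl_center, socket_l_center, socket_m_center, socket_s_center's own z axis and vertical below 0.1 rad and linear speed of each of socket_xl, socket_l, socket_m, socket_s below 0.02 m/s and horizontal distance between socket_l_center and holder_l below 0.01 m and height (world z) of socket_l_center between 0.026 and 0.032 m and horizontal distance between socket_m_center and holder_m below 0.01 m and height (world z) of socket_m_center between 0.023 and 0.029 m and horizontal distance between socket_s_center and holder_s below 0.01 m and height (world z) of socket_s_center between 0.021 and 0.027 m); the robot touches nothing.
It fails at once if a socket is dropped or thrown (it moves faster than 0.6 m/s, a fall of about 18 mm, with no finger touching it) ((linear speed of socket_xl above 0.6 m/s and contact force between the fingers and socket_xl below 0.05 N) or (linear speed of socket_l above 0.6 m/s and contact force between the fingers and socket_l below 0.05 N) or (linear speed of socket_m above 0.6 m/s and contact force between the fingers and socket_m below 0.05 N) or (linear speed of socket_s above 0.6 m/s and contact force between the fingers and socket_s below 0.05 N)).
It fails at once if the carburettor is moved by more than 20 mm or tipped over (distance of carburettor from where it was at the start of the episode above 0.02 m or angle between carburettor's own z axis and vertical above 0.3 rad).
It fails at once if the spray can is moved by more than 20 mm or tipped over (distance of spray_can from where it was at the start of the episode above 0.02 m or angle between spray_can's own z axis and vertical above 0.3 rad).
It also fails if it takes over 112 s, if anything falls off the work surface, if the arm or the gripper's body presses on something with over 40 N, if the wrist force passes 120 N, or if a joint passes its speed limit or range.

## Working session

There is one attempt and no reset: what is moved stays moved. The work goes in short steps, Python scripts to look and compute and a tool call to move; the robot and the scene stay as the last step left them, time stands still between calls to the robot, and variables do not carry over. Pictures are saved under pics/ and viewed, at most 14 in all, crops included, and the job is handed in when it is done.

Besides the shell and the picture viewer there is one more tool, called by a JSON object that holds its "name" and its "arguments". step_arm: Moves the arm, as the interface text tells. Its arguments: {"type":"object","properties":{"moves":{"type":"array"},"fingers":{"type":"number"},"newtons":{"type":"number"}},"required":["moves"]}

```bash
mkdir -p pics; python3 - <<'E'
from rig import readout, viewer, workorder, bot
import cv2
o=readout.get_obs(); print(o['t'],o['position'],o['tcp_rot'],o['gripper_width'],bot.tcp_to_grasp)
for n in ['top','side']:
    i=viewer.camera_info(n); print(n,i)
    cv2.imwrite(f'pics/{n}0.png',viewer.camera(n))
E
```

```text
0.0 [ 211.5162591  -613.99021469  200.26749107] [-1.79890721e+02  4.33357842e-03  1.90167596e+01] 86.75267822863205 18.700000000000003
top {'fov_y': 52.45377806648017, 'cx': 326.3348092488013, 'cy': 206.26975406138834, 'world_to_cam': array([[ 1.50826279e-05, -9.99999557e-01,  9.41232606e-04,
         1.05826089e+02],
       [-9.98993075e-01, -5.72954931e-05, -4.48646027e-02,
         5.45411428e+02],
       [ 4.48646367e-02, -9.39608179e-04, -9.98992633e-01,
         1.16004215e+03],
       [ 0.00000000e+00,  0.00000000e+00,  0.00000000e+00,
         1.00000000e+00]])}
side {'fov_y': 50.71602244243353, 'cx': 320.31085197405525, 'cy': 200.1816163268253, 'world_to_cam': array([[-9.40715588e-01, -3.39171871e-01, -4.07727198e-03,
         5.88076537e+02],
       [-1.67216905e-01,  4.74178347e-01, -8.64403495e-01,
         9.18403259e+01],
       [ 2.95114705e-01, -8.12476053e-01, -5.02782233e-01,
         1.03938095e+03],
       [ 0.00000000e+00,  0.00000000e+00,  0.00000000e+00,
         1.00000000e+00]])}
```

View pics/top0.png

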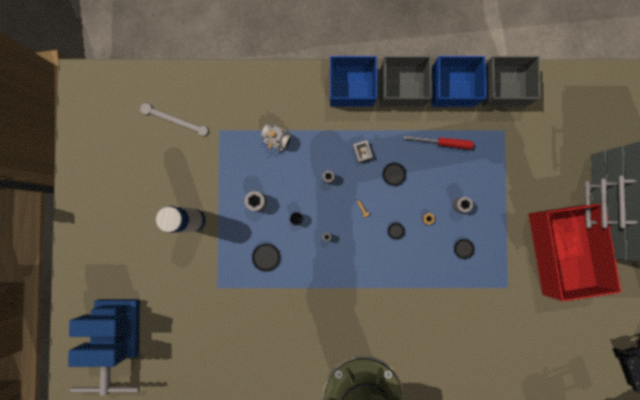

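View pics/side0.png

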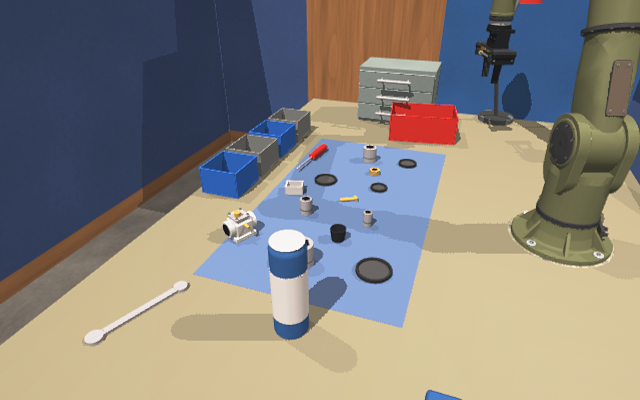

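The top view shows the sockets at about (255,201) XL, (465,205) L, (328,176) M and (327,237) S. The holders are at (266,257), (394,174), (465,249) and (396,230). The black cup at (296,218) is clutter. I'll refine these with a zoomed crop and blob fits.

```bash
cat > h.py <<'E'
import numpy as np, cv2
from rig import readout, viewer
def ray(info,u,v,fish=False):
    f=200/np.tan(np.radians(info['fov_y']/2)); a=(u-info['cx'])/f; b=(v-info['cy'])/f
    if fish:
        r=np.hypot(a,b); s=np.sin(r)/r if r>1e-9 else 1; d=np.array([a*s,b*s,np.cos(r)])
    else: d=np.array([a,b,1.])
    W=info['world_to_cam']; R=W[:3,:3]; return -R.T@W[:3,3], R.T@d
def onz(info,u,v,z,fish=False):
    c,d=ray(info,u,v,fish); return (c+d*(z-c[2])/d[2])[:2]
def proj(info,p,fish=False):
    W=info['world_to_cam']; q=W[:3,:3]@np.asarray(p,float)+W[:3,3]
    f=200/np.tan(np.radians(info['fov_y']/2))
    if fish:
        r=np.hypot(q[0],q[1]); t=np.arctan2(r,q[2]); return np.array([info['cx'],info['cy']])+f*t*q[:2]/max(r,1e-9)
    return np.array([info['cx'],info['cy']])+f*q[:2]/q[2]
E
python3 - <<'E'
from h import *
i=viewer.camera_info('top'); im=cv2.imread('pics/top0.png')
g=im.max(2).astype(np.uint8)
for n,(u,v) in dict(hxl=(266,257),hl=(394,174),hm=(465,249),hs=(396,230)).items():
    m=(im[:,:,0]<80).astype(np.uint8); k,lab,st,c=cv2.connectedComponentsWithStats(m)
    l=lab[v,u]; p=c[l]; d=np.sqrt(st[l,4]*4/np.pi)*1155/406
    print(n,p.round(1),st[l],'diam',d.round(1),onz(i,*p,8).round(1))
for n,(u,v),h in [('xl',(255,201),56),('l',(465,205),50),('m',(328,176),44),('s',(327,237),40)]:
    print(n,onz(i,u,v,h).round(1))
cv2.imwrite('pics/crop0.png',cv2.resize(im[125:290,215:510],None,fx=2.7,fy=2.7,interpolation=cv2.INTER_CUBIC))
E
```

```text
hxl [265.9 257. ] [252 243  29  29 637] diam 81.0 [399.2 280.1]
hl [393.9 173.7] [382 162  24  24 457] diam 68.6 [640.4 -90.7]
hm [463.8 248.5] [454 239  21  21 336] diam 58.8 [ 423.6 -290.8]
hs [395.9 230.6] [388 222  17  17 230] diam 48.7 [475.2 -95.3]
xl [558.1 304.2]
l [ 547.3 -281.8]
m [629.4 101.2]
s [457.7 104. ]
```

View pics/crop0.png

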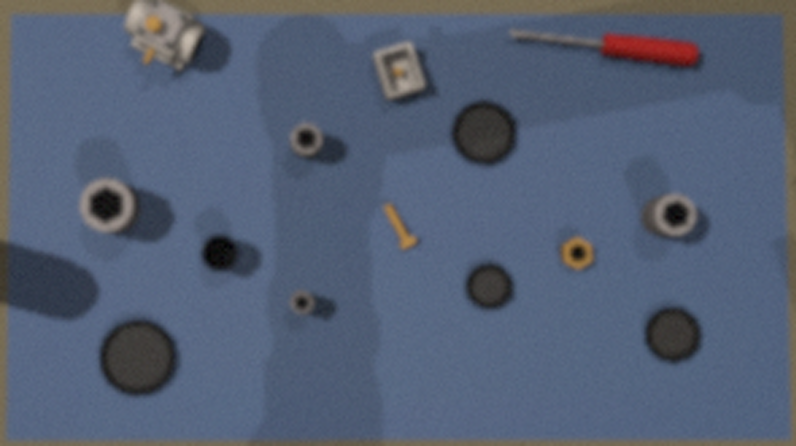

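The crop puts the hexagon centres at full-picture pixels XL (254.0,200.6), L (465.4,204.3), M (328.0,176.2) and S (326.5,236.9). The holder diameters match their ranks. I'll start with L.

```bash
cat >> h.py <<'E'
from scipy.spatial.transform import Rotation as Ro
def go(x,y,z,txt=''):
    o=readout.get_obs(); R=Ro.from_euler('xyz',o['tcp_rot'],degrees=True).as_matrix()
    d=R.T@(np.array([x,y,z])-o['position']); n=np.linalg.norm(d)
    print(txt,'t',round(o['t'],2),'pos',o['position'].round(1),'rot',o['tcp_rot'].round(1),'F',o['contact_force'].round(1),'w',round(o['gripper_width'],1),'| tool shift',d.round(1),'dist',n.round(0))
E
python3 - <<'E'
from h import *
i=viewer.camera_info('top')
for n,p,h in [('xl',(254,200.6),56),('l',(465.4,204.3),50),('m',(328,176.2),44),('s',(326.5,236.9),40)]: print(n,onz(i,*p,h).round(1))
x,y=onz(i,465.4,204.3,50); go(x,y,150)
E
```

```text
xl [559.2 307. ]
l [ 549.2 -282.9]
m [628.8 101.2]
s [458.  105.4]
 t 0.1 pos [ 211.5 -614.1  200.4] rot [-179.9    0.    19. ] F [-1.1  0.9  0.2] w 86.8 | tool shift [ 427.2 -203.    50.7] dist 476.0
```

{"name": "step_arm", "arguments": {"moves": [[43,-20,5,0],[43,-20,5,0],[43,-20,5,0],[43,-20,5,0],[43,-20,5,0]], "fingers": 1, "newtons": 20}}

```text
t: 0.72
position: [383.2, -448.6, 175.8]
tcp_rot: [-180.0, 0.0, 19.0]
contact_force: [0.6, -0.2, 0.5]
gripper_width: 86.6
gripper_force: 0.0
```

{"name": "step_arm", "arguments": {"moves": [[43,-20,5,0],[43,-20,5,0],[43,-20,5,0],[43,-20,5,0],[40,-20,5,0]]}}

```text
t: 1.35
position: [551.1, -285.0, 150.7]
tcp_rot: [-180.0, 0.0, 19.0]
contact_force: [0.8, -0.0, 0.7]
gripper_width: 87.2
gripper_force: 0.0
```

```bash
python3 - <<'E'
from h import *
go(549.2,-282.9,14)
i=viewer.camera_info('wrist'); im=viewer.camera('wrist'); print(i)
print(proj(i,(549.2,-282.9,50),True))
cv2.imwrite('pics/w1.png',im)
E
```

```text
t 1.35 pos [ 551.1 -285.   150.7] rot [-180.    0.   19.] F [ 0.8 -0.   0.7] w 87.2 | tool shift [ -1.   -2.5 136.7] dist 137.0
{'fov_y': 65.70646984690485, 'cx': 320.10333861777383, 'cy': 192.72296790971723, 'world_to_cam': array([[ 3.25512083e-01, -9.45537324e-01, -1.02575497e-03,
        -4.49137124e+02],
       [-9.06023342e-01, -3.12218911e-01,  2.85728990e-01,
         3.89975667e+02],
       [-2.70487684e-01, -9.20788807e-02, -9.58309915e-01,
         4.66480618e+02],
       [ 0.00000000e+00,  0.00000000e+00,  0.00000000e+00,
         1.00000000e+00]])}
[317.04427423 187.49406683]
```

View pics/w1.png

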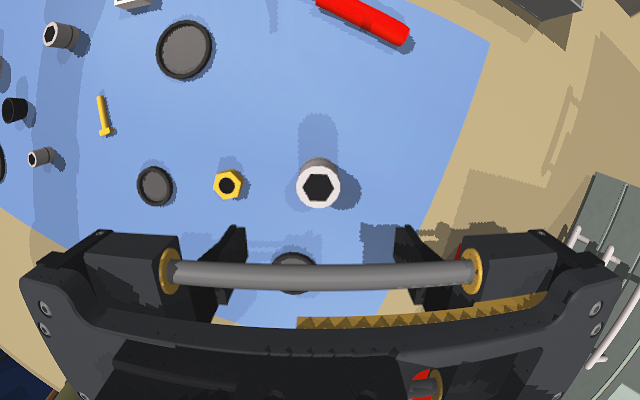

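The wrist view shows L's hexagon at (318,187). The top-camera estimate predicts (317,187.5), so that map is good. Holder L is at (185,50) and holder S at (156,186). Next I descend on L and grip it.

{"name": "step_arm", "arguments": {"moves": [[-1,-1,30,0],[0,-1,30,0],[0,0,30,0],[0,0,26,0],[0,0,20,0]]}}

```text
t: 2.02
position: [547.8, -284.7, 13.7]
tcp_rot: [-179.9, 0.1, 19.0]
contact_force: [-0.4, 0.2, -0.7]
gripper_width: 87.2
gripper_force: 0.0
```

{"name": "step_arm", "arguments": {"moves": [[0,0,0,0],[0,0,0,0],[0,0,0,0],[0,0,0,0],[0,0,0,0]], "fingers": -1, "newtons": 20}}

```text
t: 2.65
position: [548.9, -284.9, 15.8]
tcp_rot: [180.0, -0.0, 19.0]
contact_force: [-2.1, 2.2, 2.1]
gripper_width: 45.2
gripper_force: 1.4
```

```bash
python3 - <<'E'
from h import *
go(640.4,-90.7,110); o=readout.get_obs(); print(o['gripper_force'])
E
```

```text
t 2.65 pos [ 548.9 -284.9   15.8] rot [180.  -0.  19.] F [-2.1  2.2  2.1] w 45.2 | tool shift [ 149.8 -153.8  -94.2] dist 234.0
1.355440579354763
```

{"name": "step_arm", "arguments": {"moves": [[0,0,0,0],[0,0,0,0],[0,0,0,0],[0,0,-10,0],[0,0,-20,0]], "newtons": 30}}

```text
t: 3.28
position: [547.5, -284.6, 44.8]
tcp_rot: [-179.9, 0.1, 19.0]
contact_force: [0.1, 0.3, -2.4]
gripper_width: 42.4
gripper_force: 30.0
```

```bash
python3 - <<'E'
from h import *
go(640.4,-90.7,90); o=readout.get_obs(); print(o['gripper_force'])
E
```

```text
t 3.27 pos [ 547.5 -284.6   44.8] rot [-1.799e+02  1.000e-01  1.900e+01] F [ 0.1  0.3 -2.4] w 42.4 | tool shift [ 150.9 -153.2  -45.2] dist 220.0
29.999696016311646
```

{"name": "step_arm", "arguments": {"moves": [[0,0,-30,0],[30,-31,-15,0],[40,-41,0,0],[40,-41,0,0],[39,-40,0,0]]}}

```text
t: 3.9
position: [640.8, -90.3, 91.8]
tcp_rot: [179.9, -0.1, 19.0]
contact_force: [-0.5, -0.6, -2.5]
gripper_width: 42.1
gripper_force: 30.0
```

{"name": "step_arm", "arguments": {"moves": [[0,0,20,0],[0,0,20,0],[0,0,4,0],[0,0,0,0],[0,0,0,0]]}}

```text
t: 4.53
position: [640.2, -92.6, 47.2]
tcp_rot: [180.0, -0.1, 18.9]
contact_force: [-0.2, 0.5, -2.1]
gripper_width: 42.1
gripper_force: 30.0
```

```bash
python3 - <<'E'
from h import *
go(640.4,-90.7,18)
i=viewer.camera_info('wrist'); im=viewer.camera('wrist')
print(proj(i,(640.4,-90.7,10),True), proj(i,(640.4,-90.7,82),True))
cv2.imwrite('pics/w2.png',im)
E
```

```text
t 4.53 pos [640.2 -92.6  47.2] rot [ 1.80e+02 -1.00e-01  1.89e+01] F [-0.2  0.5 -2.1] w 42.1 | tool shift [ 0.8 -1.7 29.2] dist 29.0
[317.22037747 207.74684054] [316.10425432 251.57776141]
```

View pics/w2.png

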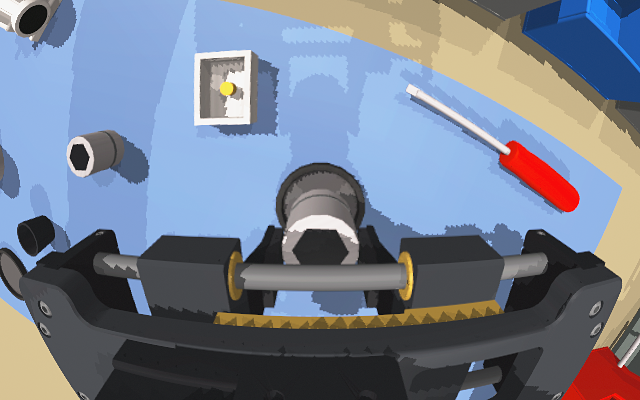

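The wrist view shows the socket's top at (321,248) and the holder's outline centred at about (320,206), so they are aligned. Lowering.

{"name": "step_arm", "arguments": {"moves": [[0,0,12,0],[0,0,9,0],[0,0,3,0],[0,0,1,0],[0,0,1,0]]}}

```text
t: 5.2
position: [640.0, -91.6, 20.5]
tcp_rot: [180.0, -0.0, 19.0]
contact_force: [0.4, 0.7, -3.4]
gripper_width: 42.2
gripper_force: 30.0
```

{"name": "step_arm", "arguments": {"moves": [[0,0,0.5,0],[0,0,0.5,0],[0,0,0,0],[0,0,0,0],[0,0,0,0]]}}

```text
t: 5.82
position: [639.9, -91.6, 19.8]
tcp_rot: [180.0, -0.0, 19.0]
contact_force: [-0.8, 0.8, 2.2]
gripper_width: 42.2
gripper_force: 30.0
```

{"name": "step_arm", "arguments": {"moves": [[0,0,0,0],[0,0,0,0],[0,0,0,0],[0,0,0,0],[0,0,0,0]], "fingers": 1}}

```text
t: 6.45
position: [639.7, -91.6, 19.3]
tcp_rot: [180.0, 0.0, 19.0]
contact_force: [-0.1, -0.1, 1.0]
gripper_width: 83.2
gripper_force: 0.0
```

{"name": "step_arm", "arguments": {"moves": [[0,0,-5,0],[0,0,-20,0],[0,0,-35,0],[0,0,-35,0],[0,0,-25,0]]}}

```text
t: 7.08
position: [640.9, -91.5, 143.2]
tcp_rot: [179.9, -0.2, 19.0]
contact_force: [-0.5, -0.2, -0.4]
gripper_width: 87.0
gripper_force: 0.0
```

```bash
python3 - <<'E'
from h import *
go(628.8,101.2,140)
i=viewer.camera_info('wrist'); im=viewer.camera('wrist')
cv2.imwrite('pics/w3.png',im); print([proj(i,p,True).round(0) for p in [(640.4,-90.7,54),(640.4,-90.7,10),(628.8,101.2,44)]])
E
```

```text
t 7.08 pos [640.9 -91.5 143.2] rot [179.9  -0.2  19. ] F [-0.5 -0.2 -0.4] w 87.0 | tool shift [  51.4 -186.1    3. ] dist 193.0
[array([318., 190.]), array([319., 179.]), array([139., 140.])]
```

View pics/w3.png

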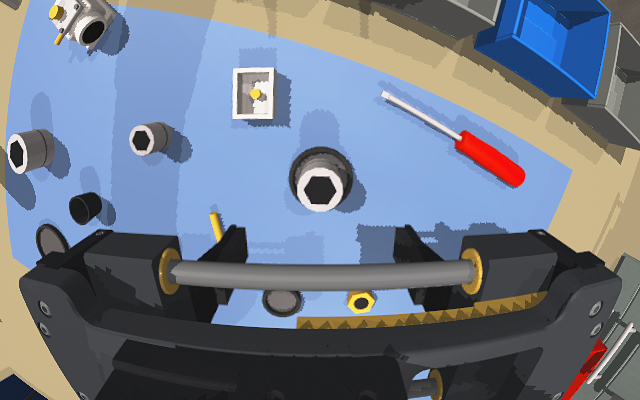

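L stands centred in its holder: socket top at (320,189), holder centre about (321,178), as the model predicts. M is at (138,140), also as predicted. Next I fetch M.

{"name": "step_arm", "arguments": {"moves": [[13,-47,0,0],[13,-47,0,0],[13,-46,0,0],[12,-46,0,0],[0,0,40,0]]}}

```text
t: 7.75
position: [629.5, 108.8, 104.1]
tcp_rot: [-179.9, -0.6, 19.5]
contact_force: [1.0, 0.3, 0.6]
gripper_width: 87.2
gripper_force: 0.0
```

```bash
python3 - <<'E'
from h import *
go(628.8,101.2,15)
E
```

```text
t 7.75 pos [629.5 108.8 104.1] rot [-179.9   -0.6   19.5] F [1.  0.3 0.6] w 87.2 | tool shift [-4.1  7.1 89. ] dist 89.0
```

{"name": "step_arm", "arguments": {"moves": [[0,0,20,0],[0,0,20,0],[0,0,0,0],[0,0,0,0],[0,0,0,0]]}}

```text
t: 8.38
position: [628.3, 100.8, 60.6]
tcp_rot: [180.0, -0.1, 19.0]
contact_force: [-0.6, 0.2, -0.7]
gripper_width: 86.8
gripper_force: 0.0
```

```bash
python3 - <<'E'
from h import *
go(628.8,101.2,15)
E
```

```text
t 8.38 pos [628.3 100.8  60.6] rot [ 1.8e+02 -1.0e-01  1.9e+01] F [-0.6  0.2 -0.7] w 86.8 | tool shift [ 0.5 -0.2 45.6] dist 46.0
```

{"name": "step_arm", "arguments": {"moves": [[0,0,15,0],[0,0,15,0],[0,0,10,0],[0,0,5,0],[0,0,0,0]]}}

```text
t: 9.0
position: [627.0, 100.9, 13.8]
tcp_rot: [-180.0, 0.0, 19.0]
contact_force: [-0.6, -0.5, -0.0]
gripper_width: 86.9
gripper_force: 0.0
```

{"name": "step_arm", "arguments": {"moves": [[0,0,0,0],[0,0,0,0],[0,0,0,0],[0,0,0,0],[0,0,0,0]], "fingers": -1, "newtons": 20}}

```text
t: 9.62
position: [627.4, 100.8, 14.4]
tcp_rot: [180.0, -0.0, 19.0]
contact_force: [0.3, -0.2, -0.1]
gripper_width: 44.9
gripper_force: 0.0
```

{"name": "step_arm", "arguments": {"moves": [[0,0,0,0],[0,0,0,0],[0,0,0,0],[0,0,0,0],[0,0,0,0]]}}

```text
t: 10.25
position: [627.5, 100.5, 14.4]
tcp_rot: [180.0, -0.0, 19.0]
contact_force: [1.1, -1.8, 1.1]
gripper_width: 32.3
gripper_force: 20.0
```

{"name": "step_arm", "arguments": {"moves": [[0,0,-10,0],[0,0,-20,0],[0,0,-30,0],[0,0,-30,0],[0,0,0,0]]}}

```text
t: 10.88
position: [629.8, 102.0, 108.6]
tcp_rot: [179.9, -0.4, 19.0]
contact_force: [1.4, 0.2, -2.4]
gripper_width: 32.1
gripper_force: 20.0
```

```bash
python3 - <<'E'
from h import *
go(423.6,-290.8,105)
E
```

```text
t 10.88 pos [629.8 102.  108.6] rot [179.9  -0.4  19. ] F [ 1.4  0.2 -2.4] w 32.1 | tool shift [-323.   304.1    1.7] dist 444.0
```

{"name": "step_arm", "arguments": {"moves": [[-30,28,0,0],[-35,33,0,0],[-36,34,0,0],[-36,34,0,0],[-36,34,0,0]]}}

```text
t: 11.5
position: [515.4, -110.7, 103.8]
tcp_rot: [-180.0, 0.0, 19.0]
contact_force: [0.3, -1.3, -2.5]
gripper_width: 32.0
gripper_force: 20.0
```

{"name": "step_arm", "arguments": {"moves": [[-36,34,0,0],[-36,34,0,0],[-36,34,0,0],[-26,25,0,0],[-15,14,0,0]]}}

```text
t: 12.12
position: [420.0, -293.1, 103.7]
tcp_rot: [-180.0, 0.1, 18.9]
contact_force: [0.6, -0.2, -1.7]
gripper_width: 32.2
gripper_force: 20.0
```

{"name": "step_arm", "arguments": {"moves": [[0,0,20,0],[0,0,20,0],[0,0,15,0],[0,0,5,0],[0,0,0,0]]}}

```text
t: 12.75
position: [422.0, -291.3, 44.3]
tcp_rot: [-180.0, 0.0, 19.0]
contact_force: [-0.1, 0.5, -1.9]
gripper_width: 31.9
gripper_force: 20.0
```

```bash
python3 - <<'E'
from h import *
go(423.6,-290.8,19)
i=viewer.camera_info('wrist'); im=viewer.camera('wrist')
p=i['world_to_cam']; o=readout.get_obs()['position']
print([proj(i,p,True).round(1) for p in [(423.6,-290.8,10),(423.6,-290.8,o[2]+29)]])
cv2.imwrite('pics/w4.png',im[130:330,200:440].repeat(3,0).repeat(3,1))
E
```

```text
t 12.75 pos [ 422.  -291.3   44.3] rot [-180.    0.   19.] F [-0.1  0.5 -1.9] w 31.9 | tool shift [ 1.7  0.1 25.3] dist 25.0
[array([319.6, 207.9]), array([319.4, 245.8])]
```

View pics/w4.png

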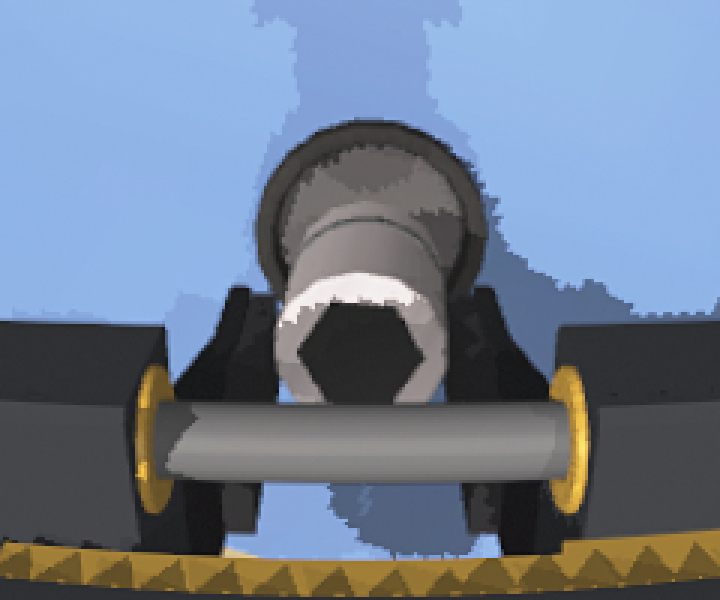

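The wrist crop (origin (200,130), scale 3) shows the holder's outline centred at x≈372 and the socket's hexagon at (361,352). The socket is about 3 mm to the left, so I shift +3 along tool y and lower.

{"name": "step_arm", "arguments": {"moves": [[0,3,5,0],[0,0,9,0],[0,0,7,0],[0,0,3,0],[0,0,1,0]]}}

```text
t: 13.42
position: [422.7, -294.2, 19.0]
tcp_rot: [-180.0, 0.0, 19.0]
contact_force: [0.2, 0.3, -1.6]
gripper_width: 31.9
gripper_force: 20.0
```

{"name": "step_arm", "arguments": {"moves": [[0,0,0.5,0],[0,0,0.5,0],[0,0,0.5,0],[0,0,0,0],[0,0,0,0]]}}

```text
t: 14.05
position: [423.2, -294.5, 18.3]
tcp_rot: [180.0, -0.0, 19.0]
contact_force: [-0.5, 0.2, 2.4]
gripper_width: 32.1
gripper_force: 20.0
```

{"name": "step_arm", "arguments": {"moves": [[0,0,0,0],[0,0,0,0],[0,0,0,0],[0,0,0,0],[0,0,0,0]], "fingers": 1}}

```text
t: 14.68
position: [422.9, -294.3, 17.8]
tcp_rot: [180.0, 0.0, 19.0]
contact_force: [-0.5, -0.2, -0.2]
gripper_width: 74.1
gripper_force: 0.0
```

{"name": "step_arm", "arguments": {"moves": [[0,0,-5,0],[0,0,-20,0],[0,0,-35,0],[0,0,-35,0],[0,0,-5,0]]}}

```text
t: 15.3
position: [424.7, -295.5, 121.0]
tcp_rot: [179.7, -0.2, 19.0]
contact_force: [-0.4, -0.1, -1.1]
gripper_width: 86.8
gripper_force: 0.0
```

```bash
python3 - <<'E'
from h import *
go(458.0,105.4,118)
i=viewer.camera_info('wrist'); im=viewer.camera('wrist')
print([proj(i,p,True).round(1) for p in [(423.6,-290.8,10),(423.6,-290.8,48)]])
cv2.imwrite('pics/w5.png',im[130:330,200:440].repeat(3,0).repeat(3,1))
E
```

```text
t 15.3 pos [ 424.7 -295.5  121. ] rot [179.7  -0.2  19. ] F [-0.4 -0.1 -1.1] w 86.8 | tool shift [ 162.1 -368.2    1.8] dist 402.0
[array([314.3, 183.6]), array([313.7, 194.7])]
```

View pics/w5.png

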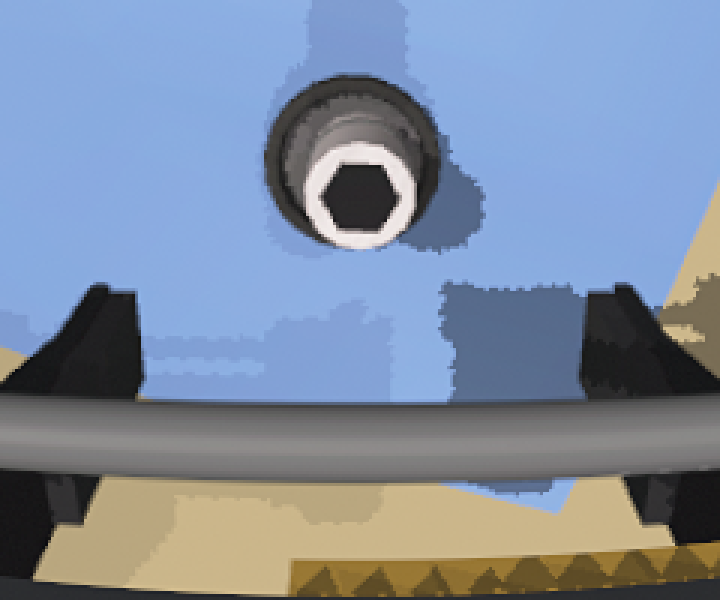

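M stands in its holder. In full-picture pixels the holder centre is about (317.5,183.5) and the hexagon (320.3,195.7), roughly 3 mm off centre, which is within tolerance and clear of the rim. Next is S.

{"name": "step_arm", "arguments": {"moves": [[13,-30,0,0],[17,-38,0,0],[18,-40,0,0],[18,-40,0,0],[18,-40,0,0]]}}

```text
t: 15.98
position: [440.2, -87.7, 116.7]
tcp_rot: [-179.9, 0.1, 19.0]
contact_force: [1.5, -0.1, 0.2]
gripper_width: 86.9
gripper_force: 0.0
```

{"name": "step_arm", "arguments": {"moves": [[18,-40,0,0],[18,-40,0,0],[17,-40,0,0],[15,-35,0,0],[11,-24,0,0]]}}

```text
t: 16.6
position: [456.4, 107.6, 116.8]
tcp_rot: [-180.0, 0.1, 19.1]
contact_force: [-0.2, -0.6, 0.8]
gripper_width: 87.2
gripper_force: 0.0
```

{"name": "step_arm", "arguments": {"moves": [[0,0,25,0],[0,0,20,0],[0,0,10,0],[0,0,0,0],[0,0,0,0]]}}

```text
t: 17.23
position: [457.9, 105.8, 63.3]
tcp_rot: [180.0, -0.0, 19.0]
contact_force: [-0.0, -0.3, -0.2]
gripper_width: 86.9
gripper_force: 0.0
```

```bash
python3 - <<'E'
from h import *
go(458.0,105.4,14)
i=viewer.camera_info('wrist'); im=viewer.camera('wrist')
print([proj(i,p,True).round(1) for p in [(458,105.4,40)]])
cv2.imwrite('pics/w6.png',im[130:330,200:440].repeat(3,0).repeat(3,1))
E
```

```text
t 17.23 pos [457.9 105.8  63.3] rot [180.  -0.  19.] F [-0.  -0.3 -0.2] w 86.9 | tool shift [-0.1  0.4 49.3] dist 49.0
[array([320.1, 215.3])]
```

View pics/w6.png

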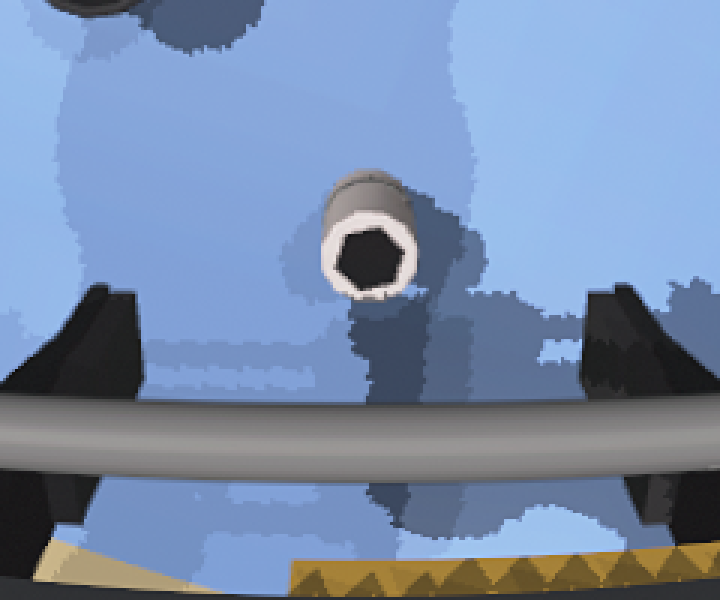

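S is at crop (369,258), which is full-picture (323,216) against a prediction of (320,215). That puts it 2 mm along tool y. Descending and gripping.

{"name": "step_arm", "arguments": {"moves": [[0,2,10,0],[0,0,15,0],[0,0,15,0],[0,0,8,0],[0,0,0,0]], "fingers": -0.1}}

```text
t: 17.9
position: [457.3, 103.9, 13.9]
tcp_rot: [-180.0, 0.1, 19.0]
contact_force: [0.1, 0.6, 0.8]
gripper_width: 45.2
gripper_force: 0.0
```

{"name": "step_arm", "arguments": {"moves": [[0,0,0,0],[0,0,0,0],[0,0,0,0],[0,0,0,0],[0,0,0,0]], "fingers": -1, "newtons": 20}}

```text
t: 18.52
position: [458.6, 104.0, 15.2]
tcp_rot: [180.0, -0.0, 19.0]
contact_force: [-0.3, 0.3, 3.2]
gripper_width: 22.3
gripper_force: 20.0
```

{"name": "step_arm", "arguments": {"moves": [[0,0,0,0],[0,0,-5,0],[0,0,-20,0],[0,0,-25,0],[0,0,-20,0]]}}

```text
t: 19.15
position: [457.8, 103.8, 85.5]
tcp_rot: [-180.0, 0.0, 19.0]
contact_force: [0.8, -0.6, -0.8]
gripper_width: 22.5
gripper_force: 20.0
```

```bash
python3 - <<'E'
from h import *
go(475.2,-95.3,85)
E
```

```text
t 19.15 pos [457.8 103.8  85.5] rot [-180.    0.   19.] F [ 0.8 -0.6 -0.8] w 22.5 | tool shift [-48.4 193.9   0.5] dist 200.0
```

{"name": "step_arm", "arguments": {"moves": [[-8,34,0,0],[-12,48,0,0],[-13,50,0,0],[-10,40,0,0],[-6,22,0,0]]}}

```text
t: 19.77
position: [474.2, -98.1, 84.5]
tcp_rot: [-180.0, 0.1, 18.8]
contact_force: [1.1, 0.2, -1.3]
gripper_width: 22.2
gripper_force: 20.0
```

{"name": "step_arm", "arguments": {"moves": [[0,0,15,0],[0,0,15,0],[0,0,10,0],[0,0,0,0],[0,0,0,0]]}}

```text
t: 20.4
position: [475.3, -95.0, 45.0]
tcp_rot: [180.0, -0.0, 19.1]
contact_force: [-0.6, -0.4, -0.9]
gripper_width: 22.6
gripper_force: 20.0
```

```bash
python3 - <<'E'
from h import *
go(475.2,-95.3,19)
i=viewer.camera_info('wrist'); im=viewer.camera('wrist')
o=readout.get_obs()['position']
print([proj(i,p,True).round(1) for p in [(475.2,-95.3,10),(475.2,-95.3,o[2]+26)]])
cv2.imwrite('pics/w7.png',im[130:330,200:440].repeat(3,0).repeat(3,1))
E
```

```text
t 20.4 pos [475.3 -95.   45. ] rot [180.   -0.   19.1] F [-0.6 -0.4 -0.9] w 22.6 | tool shift [-0.2  0.3 26. ] dist 26.0
[array([319.9, 209.9]), array([319.7, 246.3])]
```

View pics/w7.png

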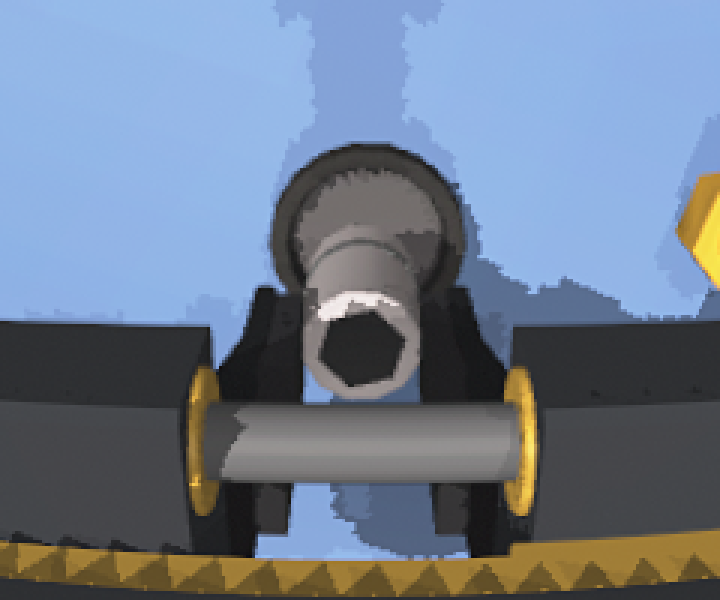

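The holder outline is centred at x≈368 and the hexagon at (361,348) in the crop. The M check showed this view overstates the offset, so I lower without a shift.

{"name": "step_arm", "arguments": {"moves": [[0,0,10,0],[0,0,9,0],[0,0,4,0],[0,0,1.5,0],[0,0,0.5,0]]}}

```text
t: 21.08
position: [475.1, -95.5, 19.8]
tcp_rot: [180.0, -0.0, 19.0]
contact_force: [0.1, -0.4, -1.0]
gripper_width: 22.1
gripper_force: 20.0
```

{"name": "step_arm", "arguments": {"moves": [[0,0,0.5,0],[0,0,0.5,0],[0,0,0.5,0],[0,0,0,0],[0,0,0,0]]}}

```text
t: 21.7
position: [475.5, -95.6, 19.2]
tcp_rot: [180.0, -0.0, 19.0]
contact_force: [-2.3, 0.5, 5.2]
gripper_width: 22.1
gripper_force: 20.0
```

{"name": "step_arm", "arguments": {"moves": [[0,0,0,0],[0,0,0,0],[0,0,0,0],[0,0,0,0],[0,0,0,0]], "fingers": 0.3}}

```text
t: 22.32
position: [474.9, -95.5, 18.2]
tcp_rot: [-180.0, 0.0, 19.0]
contact_force: [-1.1, -0.0, -0.3]
gripper_width: 55.2
gripper_force: 0.0
```

{"name": "step_arm", "arguments": {"moves": [[0,0,-5,0],[0,0,-20,0],[0,0,-35,0],[0,0,-25,0],[0,0,-15,0]], "fingers": 1}}

```text
t: 22.95
position: [475.7, -95.6, 120.0]
tcp_rot: [179.9, -0.1, 19.0]
contact_force: [-0.1, 0.7, 0.4]
gripper_width: 86.5
gripper_force: 0.0
```

```bash
python3 - <<'E'
from h import *
go(559.2,307.0,118)
i=viewer.camera_info('wrist'); im=viewer.camera('wrist')
print([proj(i,p,True).round(1) for p in [(475.2,-95.3,10),(475.2,-95.3,44)]])
cv2.imwrite('pics/w8.png',im[130:330,200:440].repeat(3,0).repeat(3,1))
E
```

```text
t 22.95 pos [475.7 -95.6 120. ] rot [ 1.799e+02 -1.000e-01  1.900e+01] F [-0.1  0.7  0.4] w 86.5 | tool shift [ 210.2 -353.4    1.8] dist 411.0
[array([319.1, 184.5]), array([319. , 194.5])]
```

View pics/w8.png

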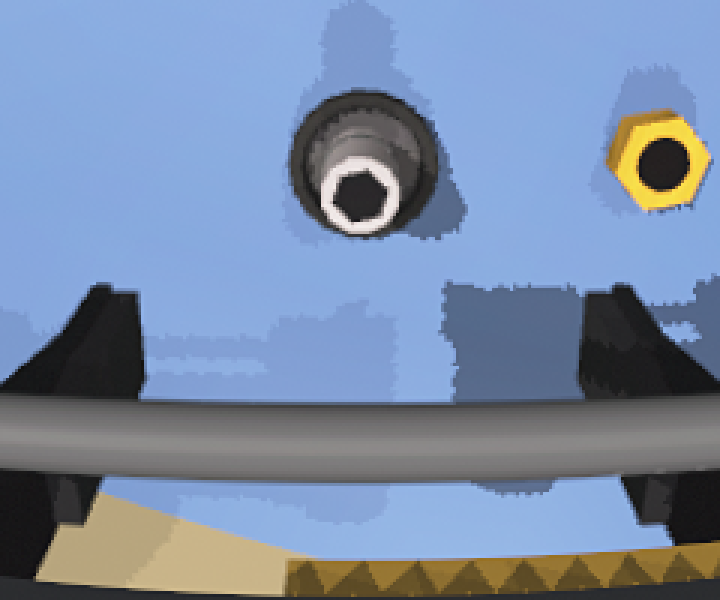

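S is well centred: holder (364,164) and hexagon (360,196) in the crop. Before going to XL I turn the tool so the gripper's long side stays clear of the spray can.

{"name": "step_arm", "arguments": {"moves": [[0,0,0,-10],[0,0,0,-10],[0,0,0,-10],[0,0,0,-10],[0,0,0,-10]]}}

```text
t: 23.62
position: [474.4, -95.4, 117.4]
tcp_rot: [-179.9, 0.0, 69.3]
contact_force: [-0.4, 1.2, 0.2]
gripper_width: 86.6
gripper_force: 0.0
```

```bash
python3 - <<'E'
from h import *
go(559.2,307.0,118); print(readout.get_obs()['joints'].round(0))
i=viewer.camera_info('top'); print('can',onz(i,172,219,200))
E
```

```text
t 23.62 pos [474.4 -95.4 117.4] rot [-179.9    0.    69.3] F [-0.4  1.2  0.2] w 86.6 | tool shift [406.5 -62.6  -0.5] dist 411.0
[ 37.   3. -29. 111.   2.  66. -14.]
can [506.11201627 479.52985413]
```

{"name": "step_arm", "arguments": {"moves": [[30,-5,0,0],[45,-7,0,0],[46,-7,0,0],[46,-7,0,0],[46,-7,0,0]]}}

```text
t: 24.25
position: [520.2, 116.3, 117.6]
tcp_rot: [-180.0, 0.0, 69.0]
contact_force: [0.6, 0.1, -0.2]
gripper_width: 87.1
gripper_force: 0.0
```

{"name": "step_arm", "arguments": {"moves": [[46,-7,0,0],[46,-7,0,0],[46,-7,0,0],[35,-5,0,0],[20,-3,0,0]]}}

```text
t: 24.88
position: [561.6, 308.1, 117.0]
tcp_rot: [-179.9, 0.0, 69.2]
contact_force: [-0.8, 0.6, -0.3]
gripper_width: 87.1
gripper_force: 0.0
```

{"name": "step_arm", "arguments": {"moves": [[0,0,0,0],[0,0,15,0],[0,0,15,0],[0,0,0,0],[0,0,0,0]]}}

```text
t: 25.5
position: [562.7, 305.3, 88.3]
tcp_rot: [180.0, 0.0, 69.0]
contact_force: [0.0, 0.5, 0.1]
gripper_width: 86.8
gripper_force: 0.0
```

```bash
python3 - <<'E'
from h import *
go(559.2,307.0,15)
i=viewer.camera_info('wrist'); im=viewer.camera('wrist')
print([proj(i,p,True).round(1) for p in [(559.2,307,56)]])
cv2.imwrite('pics/w9.png',im)
E
```

```text
t 25.5 pos [562.7 305.3  88.3] rot [180.   0.  69.] F [0.  0.5 0.1] w 86.8 | tool shift [ 0.4 -3.8 73.3] dist 73.0
[array([314.4, 209.9])]
```

View pics/w9.png

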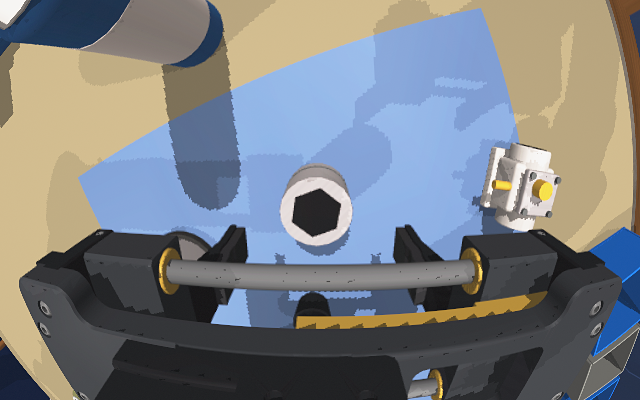

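XL's hexagon is at (316,211), as predicted, and the can and carburettor are clear. I shift -3 along tool y, descend and grip.

{"name": "step_arm", "arguments": {"moves": [[0,-3,15,0],[0,0,20,0],[0,0,20,0],[0,0,13,0],[0,0,5,0]]}}

```text
t: 26.18
position: [559.0, 306.5, 13.7]
tcp_rot: [-179.9, 0.1, 69.0]
contact_force: [0.8, -0.2, -0.8]
gripper_width: 87.0
gripper_force: 0.0
```

{"name": "step_arm", "arguments": {"moves": [[0,0,0,0],[0,0,0,0],[0,0,0,0],[0,0,0,0],[0,0,0,0]], "fingers": -1, "newtons": 35}}

```text
t: 26.8
position: [559.9, 307.0, 15.8]
tcp_rot: [180.0, -0.0, 69.0]
contact_force: [0.3, -0.5, 1.9]
gripper_width: 54.6
gripper_force: 35.0
```

{"name": "step_arm", "arguments": {"moves": [[0,0,0,0],[0,0,-5,0],[0,0,-20,0],[0,0,-25,0],[0,0,-20,0]]}}

```text
t: 27.42
position: [560.0, 307.2, 87.2]
tcp_rot: [180.0, -0.1, 69.0]
contact_force: [0.6, 0.7, -3.6]
gripper_width: 54.0
gripper_force: 35.0
```

```bash
python3 - <<'E'
from h import *
go(399.2,280.1,85)
E
```

```text
t 27.43 pos [560.  307.2  87.2] rot [ 1.8e+02 -1.0e-01  6.9e+01] F [ 0.6  0.7 -3.6] w 54.0 | tool shift [ -82.8 -140.4    2. ] dist 163.0
```

{"name": "step_arm", "arguments": {"moves": [[-12,-20,0,0],[-20,-34,0,0],[-22,-38,0,0],[-18,-30,0,0],[-10,-18,0,0]]}}

```text
t: 28.05
position: [397.6, 280.2, 85.8]
tcp_rot: [179.9, 0.1, 69.1]
contact_force: [0.8, 0.5, -3.6]
gripper_width: 54.0
gripper_force: 35.0
```

{"name": "step_arm", "arguments": {"moves": [[0,0,15,0],[0,0,15,0],[0,0,10,0],[0,0,0,0],[0,0,0,0]]}}

```text
t: 28.68
position: [399.9, 280.8, 45.3]
tcp_rot: [-180.0, -0.0, 69.0]
contact_force: [-0.5, 0.6, -5.4]
gripper_width: 54.1
gripper_force: 35.0
```

```bash
python3 - <<'E'
from h import *
go(399.2,280.1,19)
i=viewer.camera_info('wrist'); im=viewer.camera('wrist')
o=readout.get_obs()['position']
print([proj(i,p,True).round(1) for p in [(399.2,280.1,10),(399.2,280.1,o[2]+41)]])
cv2.imwrite('pics/w10.png',im[130:330,200:440].repeat(3,0).repeat(3,1))
E
```

```text
t 28.68 pos [399.9 280.8  45.3] rot [-180.   -0.   69.] F [-0.5  0.6 -5.4] w 54.1 | tool shift [-0.9 -0.4 26.3] dist 26.0
[array([319.1, 210.2]), array([318.5, 259.4])]
```

View pics/w10.png

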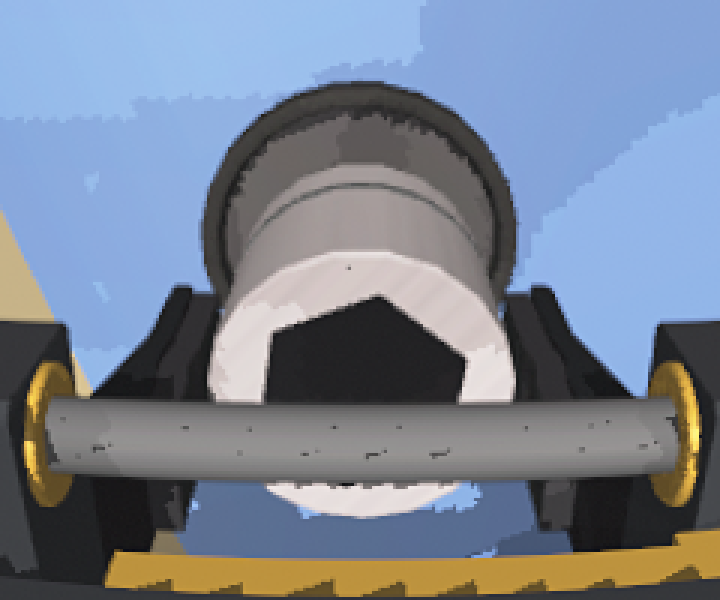

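XL is aligned: the holder outline spans x 203–517 and the socket 208–515. Lowering.

{"name": "step_arm", "arguments": {"moves": [[0,0,10,0],[0,0,9,0],[0,0,4,0],[0,0,1.5,0],[0,0,0.5,0]]}}

```text
t: 29.35
position: [399.7, 280.5, 20.3]
tcp_rot: [180.0, -0.0, 69.0]
contact_force: [0.1, 0.2, -4.0]
gripper_width: 54.1
gripper_force: 35.0
```

{"name": "step_arm", "arguments": {"moves": [[0,0,0.5,0],[0,0,0.5,0],[0,0,0.5,0],[0,0,0,0],[0,0,0,0]]}}

```text
t: 29.98
position: [399.8, 280.5, 19.7]
tcp_rot: [180.0, 0.0, 69.0]
contact_force: [-3.4, -2.0, 6.1]
gripper_width: 54.1
gripper_force: 35.0
```

{"name": "step_arm", "arguments": {"moves": [[0,0,0,0],[0,0,0,0],[0,0,0,0],[0,0,0,0],[0,0,0,0]], "fingers": 1}}

```text
t: 30.6
position: [399.6, 280.5, 18.8]
tcp_rot: [-180.0, 0.0, 69.0]
contact_force: [-0.4, -0.2, 0.3]
gripper_width: 85.8
gripper_force: 0.0
```

{"name": "step_arm", "arguments": {"moves": [[0,0,-5,0],[0,0,-20,0],[0,0,-35,0],[0,0,-40,0],[0,0,-40,0]]}}

```text
t: 31.22
position: [399.4, 280.5, 160.4]
tcp_rot: [180.0, -0.0, 69.0]
contact_force: [0.9, -0.3, -0.8]
gripper_width: 87.3
gripper_force: 0.0
```

{"name": "step_arm", "arguments": {"moves": [[0,0,0,0],[0,0,0,0],[0,0,0,0],[0,0,0,0],[0,0,0,0]]}}

```text
t: 31.85
position: [399.3, 280.3, 158.2]
tcp_rot: [-179.9, 0.0, 69.0]
contact_force: [-0.6, -0.7, -0.0]
gripper_width: 86.9
gripper_force: 0.0
```

```bash
python3 - <<'E'
from h import *
a=viewer.camera('side')[130:300,220:460]; w=viewer.camera('wrist')[80:330,160:480]
im=np.vstack([cv2.resize(a,(480,340)),cv2.resize(w,(333,260)) if 0 else cv2.copyMakeBorder(cv2.resize(w,(333,260)),0,0,0,147,0)])
cv2.imwrite('pics/f.png',im)
E
```

```text
(no output)
```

View pics/f.png

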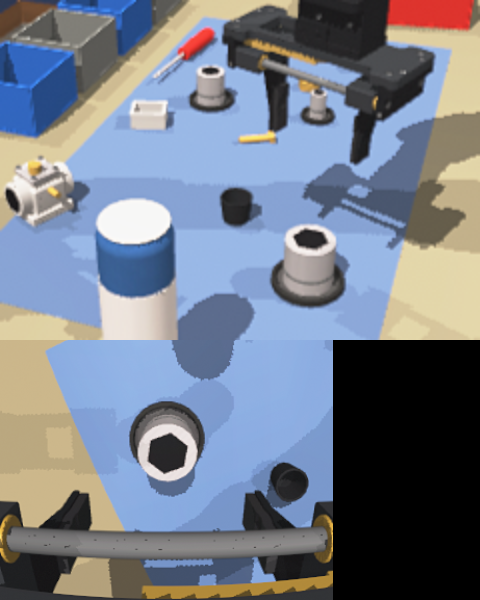

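The final picture shows XL, L and S upright and centred in their holders: XL at (310,265), L at (210,90) and S at (318,105). M is hidden by the gripper but I checked it earlier. The can and carburettor have not moved, so I hand the job in.

```bash
python3 -c "
from rig import workorder
print(workorder.sign_off())"
```

```text
the job is handed in; nothing more can be done
None
```

All four sockets stand upright in the holders of their size, set down gently with no drops; the spray can and carburettor were left alone, and the job was handed in at about 32 s (no verdict was returned; M sits roughly 3 mm off centre, within the 10 mm limit).

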